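Select the barbed outlet on the gas valve unit and open its supply

ROBOT

A 6-joint arm with a two-finger parallel gripper is mounted at the origin on a cart in front of the work surface, level with it; the furniture and walls round the work are solid. World frame = base frame: x ahead of the robot, y to its left, z up, the work surface at z = 0. Lengths are in mm, angles in rad, forces in N, time in s.
With the tool pointing down it reaches from about 300 to 775 mm from the base axis. Payload 14.6 kg.
Tool frame: the origin (TCP) lies where the fingers leave the gripper's body, on its centre line; the fingertips stand 97 mm ahead of it and the grasp point (between the pads) lies ahead of it (grip_depth is the z of the grasp point in the tool frame, in mm); z points along the fingers, y is the line along which they close (so a half turn about z gives the same grasp; the last joint's range is limited). The gripper opens to 94 mm and grips with 3 to 60 N. Pads are 16 mm wide; open, the fingers measure 119 mm over their backs; the gripper's body (75 mm by 177 mm) begins 78 mm behind the grasp point.
Start: joints at [-1.32, 0.3, 1.521, -0, 1.321, -0.067], TCP at [171.856, -522.452, 302.646] pointing down, gripper open.
Joint ranges: [-3.03, 3.03], [-0.79, 2.21], [0.23, 2.52], [-1.04, 4.18], [0, 3.07], [-2.55, 2.55]. Speed limits (rad/s): [2.22, 2.22, 2.57, 3.14, 3.14, 3.14].

INTERFACE

Orientations are given as [roll, pitch, yaw] about the fixed x, y, z axes, in that order (R = Rz(yaw) Ry(pitch) Rx(roll)).
In Python, from cell import read_state, camera, sign_off, regions_of, spot_point, grip_depth gives the robot as it stands. The module is installed in compiled form; this text tells all that it offers.
- The arm moves only by the tool send_rows, never from a script. Its argument "series" is a list of rows, each a list of 3 entries, a list of its own where there are three numbers: the shift along the world's x, y, z in mm, then the turn about the world's z in degrees, then the closure, from -1 (fully open) to 1 (shut), so that 0 is half open. A call has 1 to 12 rows; each row shifts and turns the commanded pose from where the row before left it; what a row does not reach is not made up. A row lasts 1/10 s, in which the tool goes at most 50 mm and 8.59 degrees, less where a joint would pass 70% of its speed; a pose out of reach is approached as far as the arm can. A call is refused whole if a number of a shift passes 50 or a number of a turn 8.59, either way. A call with a gripper value outside its range is refused whole. The fingers move at their own pace and stop on an object; "squeeze" is the grip in N (left out, the last holds). Time passes only in rows, so rows that do not move let the fingers close. It gives the time, the measured TCP pose, the force, the opening and the grip force at its end, in the units of the state.
- read_state(): the state, without advancing time (a new reading comes with each control period).
- camera(name): name is "side" or "top"; returns a dict with "color" (384x512x3 uint8, blue, green, red), "fx", "fy", "cx", "cy" (pixels), "dist" ([k1, k2, p1, p2, k3] as OpenCV has them; the pictures are not rectified), "camera_from_world" (4x4, takes a point from world to camera coordinates). Camera axes: x right, y down, z forward; pixel columns grow to the right and rows downward; lengths in mm; the calibration is good to about 2 mm. A picture is of the moment at which its call begins. There is no depth.
- sign_off(): hands the job in; it is judged then, once.
Trained networks look in a picture, given as the dict that the camera call returned (one of the last four; its "shot" number tells which), for a name from the list of things; names that differ only in an ending like _2 or _b are one class to them, and where a whole thing is asked for, a point or a joint stands for the part that bears it (a point fixed in the world has none). Each returns a list of dicts, best first, with "confidence" (0 to 1); they miss things now and then, are a little off and sometimes report something else, mostly with a low value. They report only what shows in the picture. A call takes as long as a camera call.
- regions_of(thing, picture): "mask" (384x512 bool, what is visible of it).
- spot_point(thing, picture): "point" ([x, y, z] in mm, in the coordinates of the camera as it stood for that picture, good to about 4 mm: a listed point, or the origin of a listed thing).
The state is a dict: "clock": time; "joints": joint angles; "qd": joint speeds; "effort": joint torques, N m; "eef_pos": TCP position; "eef_rot": TCP orientation; "wrist_force": force on the tool from outside, world axes, zero at the start; "moment": the same for the moment, N m; "finger_gap": finger opening in mm; "finger_force": force on a finger pad.
Only numpy, scipy, OpenCV 4.12 (cv2) and the standard library are available. Lean on these libraries where they do the work, as an engineer would, in place of code of your own. Each camera call takes 0.05 s, during which the arm holds its last target. There are 200 camera calls.

TASK

Connect the supply of the small valve unit to its hose outlet, only by pushing the two levers sideways with a fingertip. First push the pointed selector lever round until it points squarely along the one long barbed outlet (the other four outlets are short blanked stubs); then swing the round-ended shut-off lever from across the pipe to fully open, in line with the pipe and pointing to the pipe's free end. Push gently, do not grip either lever, do not lift the unit, shift it or twist its outlet ring, and leave the things around it alone.

Things in the scene. Friction and masses are not known exactly. Their poses are not given: they have to be found in the camera images.
- valve_unit: loose 3 kg unit standing on the bench: grey base plate 130 x 300 mm, top at 14 mm, on rubber feet. Origin at the centre of the underside; its y axis runs along the steel supply pipe from the selector valve (at y = -80 mm) to the shut-off valve (at y = +85 mm), z up. Its fixed parts reach 64 mm up at most, under the lever hubs.
- selector_axis (a point): point on the vertical turning axis of the selector lever, 70 mm above the bench
- selector_tip (a point): point of the pointed selector lever, 90 mm from its axis, at mid height (71 mm above the bench). Both levers are black, 94 mm from axis to tip, with a 34 mm round hub, 13 mm wide (the pointed tip 16 mm, the round end of the shut-off lever 19 mm), 16 mm high (from 63 to 79 mm above the bench), with a free gap of 13 mm or more below them beyond 37 mm from the axis; stiff enough to stay where left (about 1.5 N at 70 mm from the axis turns it).
- selector (a joint): turn of the selector lever, rad, counter-clockwise from above positive; 0 = pointing along the unit's +x. It turns freely either way to +-4.2, without stop at the outlets
- barb (a point): point on the line of the long barbed outlet, 90 mm from the selector axis (the outlet ends 106 mm from it), 70 mm above the bench, so straight above the outlet at lever height: the selector points squarely at the outlet when selector_tip is over this point. The outlets' centre line is 40 mm and their tops are 49 mm above the bench; the four blanked stubs are 54 mm long from the axis, at 72 degree spacing. The ring that carries them is stiff and stands differently each time.
- shutoff_axis (a point): point on the vertical turning axis of the shut-off lever, 70 mm above the bench
- shutoff_tip (a point): point in the round end of the shut-off lever, 90 mm from its axis, at mid height (71 mm above the bench)
- shutoff (a joint): turn of the shut-off lever, rad, clockwise from above positive; 0 = closed (lever across the pipe, along the unit's -x, against a stop), 1.57 = fully open (in line with the pipe, along the unit's +y); a stop lies at 1.66
- pipe_end (a point): point above the free end of the supply pipe, 75 mm from the shut-off axis along the unit's +y, 70 mm above the bench: the open lever lies over it
- selector_left: left long side (70 x 6 x 16 mm plate) of the selector lever, seen from the axis to the tip; origin at its centre, x along the lever
- selector_right: right long side of the selector lever, likewise
- shutoff_left: left long side (70 x 6 x 16 mm plate) of the shut-off lever, seen from the axis to the tip; origin at its centre, x along the lever
- shutoff_right: right long side of the shut-off lever, likewise
- beaker_by: small clear beaker, 46 mm across, 59 mm high, loose bystander; origin at the centre of its underside
- flask_by: small flat culture flask with a round cap, 101 x 50 x 22 mm, lying, loose bystander; origin at the centre of its underside
- case_by: flat black case, 37 x 82 x 14 mm, loose bystander; origin at the centre of its underside

How it is judged:
By the outcome, as a careful person would: the job done as asked, in the order asked, and still so for the second after the job is handed in, with the robot touching nothing.
It also fails if it takes over 59 s, if anything falls off the work surface, if the arm or the gripper's body presses on something with over 40 N, if the wrist force passes 120 N, or if a joint passes its speed limit or range.

## Working session

There is one attempt and no reset: what is moved stays moved. The work goes in short steps, Python scripts to look and compute and a tool call to move; the robot and the scene stay as the last step left them, time stands still between calls to the robot, and variables do not carry over. Pictures are saved under pics/ and viewed, at most 10 in all, crops included, and the job is handed in when it is done.

Besides the shell and the picture viewer there is one more tool, called after "Emit:" as name(argument=value, ...), one argument or row to a line, values as JSON. send_rows: Moves the arm, as the interface text tells. Its arguments: {"type":"object","properties":{"series":{"type":"array"},"squeeze":{"type":"number"}},"required":["series"]}

```bash
mkdir -p pics; cat > h.py <<'E'
import numpy as np, cv2
from cell import *
def world(pt,p):
    M=np.linalg.inv(np.array(p["camera_from_world"])); return (M@np.r_[pt,1])[:3]
def pix(P,p):
    M=np.array(p["camera_from_world"]); K=np.array([[p["fx"],0,p["cx"]],[0,p["fy"],p["cy"]],[0,0,1.]])
    return cv2.projectPoints(np.array(P,float).reshape(-1,3),cv2.Rodrigues(M[:3,:3])[0],M[:3,3],K,np.array(p["dist"],float))[0].reshape(-1,2)
def ray(uv,p,z):
    K=np.array([[p["fx"],0,p["cx"]],[0,p["fy"],p["cy"]],[0,0,1.]])
    n=cv2.undistortPoints(np.array([[uv]],float),K,np.array(p["dist"],float)).ravel()
    M=np.linalg.inv(np.array(p["camera_from_world"])); d=M[:3,:3]@np.r_[n,1]; o=M[:3,3]
    return o+d*(z-o[2])/d[2]
E
python3 - <<'E'
from h import *
print(read_state()); print(grip_depth if not callable(grip_depth) else grip_depth())
for c in("top","side"):
    p=camera(c); cv2.imwrite(f"pics/{c}0.png",p["color"])
    print(c,world([0,0,0],p).round())
    for n in["valve_unit","selector_axis","selector_tip","barb","shutoff_axis","shutoff_tip","pipe_end","beaker_by","flask_by","case_by"]:
        r=spot_point(n,p)
        for q in r[:2]: print(n,world(q["point"],p).round(1),round(q["confidence"],2))
E
```

```text
{'clock': 0.0, 'joints': array([-1.31956844e+00,  3.00475358e-01,  1.52159161e+00,  1.32948081e-05,
        1.32069650e+00, -6.66173206e-02]), 'qd': array([-0.001447  ,  0.00058444,  0.00282211,  0.00094157, -0.0001516 ,
        0.00088294]), 'effort': array([ 9.25650675e-04, -5.31807804e+01, -3.52735877e+01,  7.08749355e-02,
        2.44231615e-02, -1.06952771e-04]), 'eef_pos': array([ 171.83840218, -522.30571414,  302.07947579]), 'eef_rot': array([-3.14042529e+00, -9.07876300e-05,  3.17841860e-01]), 'wrist_force': array([-0.79253495, -0.67927355, -0.33446351]), 'moment': array([0.0073619 , 0.00568494, 0.00252917]), 'finger_force': 0.0, 'finger_gap': 94.18773664519843}
78.39999999999999
top [439. -12. 943.]
valve_unit [589.    9.8  -1.7] 0.82
selector_axis [579.7 -71.2  71.5] 0.73
barb [504.  -19.3  68.2] 0.66
shutoff_axis [595.8  92.6  67.3] 0.72
shutoff_tip [503.9 110.6  68.6] 0.69
pipe_end [603.3 169.5  73.2] 0.9
beaker_by [ 689.7 -175.3   -1.1] 0.75
flask_by [737.   79.6  -1.1] 0.69
case_by [ 568.7 -211.1   -2.1] 0.56
side [ 65. 764. 796.]
valve_unit [584.9  10.4  -1.8] 0.63
selector_axis [578.5 -66.9  69.2] 0.94
selector_tip [669.  -90.3  71.4] 0.59
barb [502.7 -22.6  70.4] 0.67
shutoff_axis [596.2  95.4  74.5] 0.71
shutoff_tip [507.9 115.2  70. ] 0.75
pipe_end [599.8 167.3  63.3] 0.66
beaker_by [ 691.4 -175.8   -3.4] 0.61
flask_by [ 7.35e+02  8.04e+01 -5.00e-01] 0.81
flask_by [595.   95.7  73.6] 0.56
```

```bash
python3 -c "
import cv2
a=cv2.imread('pics/top0.png');cv2.imwrite('pics/top0b.png',cv2.resize(a,(800,600),interpolation=cv2.INTER_CUBIC))"
```

```text
(no output)
```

View pics/top0b.png

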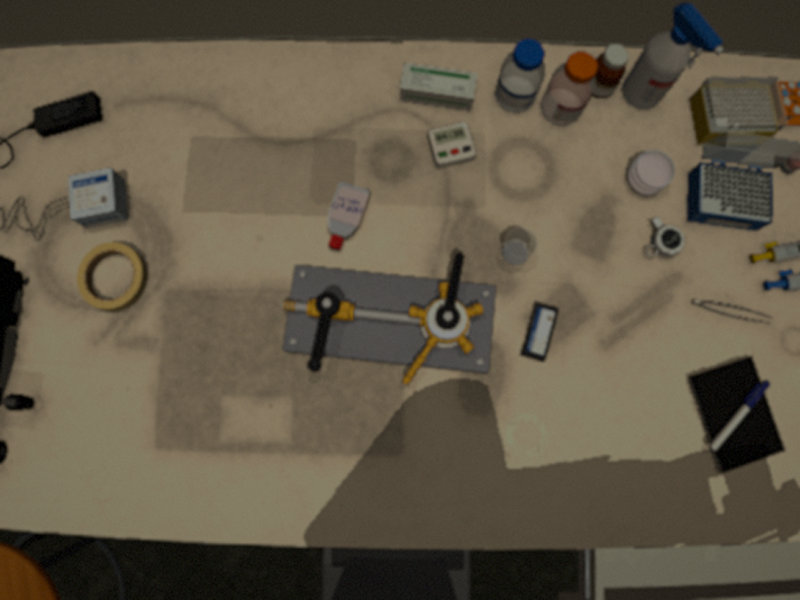

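View pics/side0.png

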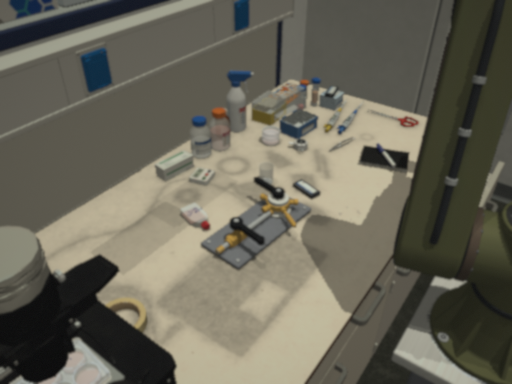

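The top view (800 px) shows the selector hub at (447,318) with its tip at (457,255). The long barb ends at (407,380). The shut-off hub is at (326,302) and its tip at (315,365). So the selector needs about 160° counter-clockwise. Next I'll refine the angles.

```bash
cat >> h.py <<'E'
def lever(name,p,z=79.):
    r=regions_of(name,p)
    if not r: return None
    m=r[0]["mask"]; ys,xs=np.nonzero(m)
    P=np.array([ray((x,y),p,z)[:2] for x,y in zip(xs,ys)])
    c=P.mean(0); u,s,v=np.linalg.svd(P-c,full_matrices=False); d=v[0]
    return r[0]["confidence"],len(xs),c.round(1),np.degrees(np.arctan2(d[1],d[0])).round(1),((P-c)@d).min().round(1),((P-c)@d).max().round(1)
def orange(p,ax,z=40.):
    hsv=cv2.cvtColor(p["color"],cv2.COLOR_BGR2HSV)
    m=(hsv[...,0]>8)&(hsv[...,0]<25)&(hsv[...,1]>130)&(hsv[...,2]>60)
    ys,xs=np.nonzero(m); P=np.array([ray((x,y),p,z)[:2] for x,y in zip(xs,ys)])-ax
    return P[np.hypot(*P.T)<115]
E
python3 - <<'E'
from h import *
p=camera("top")
for n in["selector_tip","shutoff_tip","barb"]: print(n,lever(n,p,79 if n!="barb" else 45))
r=regions_of("valve_unit",p)
if r:
    ys,xs=np.nonzero(r[0]["mask"]); P=np.array([ray((x,y),p,14)[:2] for x,y in zip(xs,ys)],np.float32)
    print(cv2.minAreaRect(P))
ax=np.array([579,-69.]); P=orange(p,ax)
R=np.hypot(*P.T); A=np.degrees(np.arctan2(P[:,1],P[:,0]))
s=(R>60)&(abs(A-148)<25); Q=P[s]; c=Q.mean(0); v=np.linalg.svd(Q-c)[2][0]
print(s.sum(),c+ax,np.degrees(np.arctan2(v[1],v[0])),np.degrees(np.arctan2(c[1],c[0])))
b=(R>35)&(R<60)
print(np.histogram(A[b],np.arange(-180,181,12)))
E
```

```text
selector_tip (0.64, 406, array([605.6, -74.7]), np.float64(168.8), np.float64(-63.2), np.float64(43.9))
shutoff_tip (0.7, 439, array([603.8, -74.9]), np.float64(169.9), np.float64(-65.0), np.float64(45.0))
barb (0.59, 586, array([562.8, -59.2]), np.float64(146.3), np.float64(-64.1), np.float64(84.8))
((581.828857421875, 8.628753662109375), (186.315673828125, 315.3381042480469), 5.531851768493652)
110 [509.52077518 -25.11341028] 147.40230406189266 147.72142358252728
(array([ 0,  0, 22, 38,  6,  0,  0,  0, 26, 37,  2,  0,  0,  0, 15, 34,  2,
        0,  0,  0, 22, 34,  3,  0,  0,  0, 10, 44,  2,  0]), array([-180, -168, -156, -144, -132, -120, -108,  -96,  -84,  -72,  -60,
        -48,  -36,  -24,  -12,    0,   12,   24,   36,   48,   60,   72,
         84,   96,  108,  120,  132,  144,  156,  168,  180]))
```

Emit:
send_rows(
  series=[
    [[40,30,0],0,1],
    [[45,40,0],0,1],
    [[45,40,0],0,1],
    [[45,40,0],0,1],
    [[45,40,0],0,1],
    [[45,40,0],0,1],
    [[45,40,0],0,1],
    [[45,40,0],0,1],
  ],
  squeeze=5,
)

```text
clock: 2.15
eef_pos: [474.7, -258.2, 302.8]
eef_rot: [3.141, -0.0, 0.318]
wrist_force: [0.3, -0.3, 0.0]
finger_gap: 33.5
finger_force: 0.0
```

Emit:
send_rows(
  series=[
    [[0,0,0],-7.2,1],
    [[0,0,0],-7.2,1],
    [[0,0,0],-7.2,1],
    [[0,0,0],-7.1,1],
    [[0,0,0],0,1],
  ],
)

```text
clock: 2.65
eef_pos: [473.5, -259.9, 302.6]
eef_rot: [-3.142, -0.0, -0.185]
wrist_force: [0.1, -0.9, 0.6]
finger_gap: 0.4
finger_force: 0.0
```

Emit:
send_rows(
  series=[
    [[28,24.5,0],0,1],
    [[28,24.5,0],0,1],
    [[28,24.5,0],0,1],
    [[28,24.5,0],0,1],
    [[28,24.5,0],0,1],
    [[28,24.5,0],0,1],
    [[0,0,0],0,1],
    [[0,0,-30],0,1],
    [[0,0,-30],0,1],
    [[0,0,0],0,1],
  ],
)

```text
clock: 3.65
eef_pos: [640.1, -113.1, 238.6]
eef_rot: [-3.141, 0.007, -0.181]
wrist_force: [-0.1, -0.6, -0.0]
finger_gap: 0.7
finger_force: 0.0
```

Emit:
send_rows(
  series=[
    [[0,0,-25],0,1],
    [[0,0,-25],0,1],
    [[0,0,-20],0,1],
    [[1,0,-8],0,1],
    [[0,0,0],0,1],
  ],
)

```text
clock: 4.15
eef_pos: [642.5, -113.2, 165.0]
eef_rot: [-3.142, 0.0, -0.182]
wrist_force: [-0.7, -0.6, 0.6]
finger_gap: 0.5
finger_force: 0.0
```

```bash
cat >> h.py <<'E'
def arc(ax,r,off,a0,a1,n,pos):
    "rows following lever angle a0..a1 deg; off = signed offset (cw positive)"
    for a in np.linspace(a0,a1,n+1)[1:]:
        t=np.radians(a); q=np.array(ax)+r*np.array([np.cos(t),np.sin(t)])+off*np.array([np.sin(t),-np.cos(t)])
        print([[round(float(x),1) for x in q-pos]+[0],round((a1-a0)/n,2),1],end=", "); pos=pos+np.round(q-pos,1)
    print()
E
python3 - <<'E'
from h import *
s=read_state(); print(s["eef_pos"],s["eef_rot"])
t=np.radians(-10.5); p0=np.array([578.5,-69.6])+70*np.array([np.cos(t),np.sin(t)])+19*np.array([np.sin(t),-np.cos(t)])
print(p0)
arc([578.5,-69.6],70,19,-10.5,145.5,39,p0)
E
```

```text
[ 642.52440526 -113.22309165  165.01402384] [-3.14156588e+00  3.47834019e-04 -1.82337603e-01]
[ 643.86536855 -101.03833003]
[[2.0, 4.6, 0], 4.0, 1], [[1.7, 4.8, 0], 4.0, 1], [[1.4, 4.9, 0], 4.0, 1], [[1.0, 4.9, 0], 4.0, 1], [[0.7, 5.1, 0], 4.0, 1], [[0.3, 5.0, 0], 4.0, 1], [[0.0, 5.1, 0], 4.0, 1], [[-0.4, 5.0, 0], 4.0, 1], [[-0.7, 5.0, 0], 4.0, 1], [[-1.1, 5.0, 0], 4.0, 1], [[-1.4, 4.8, 0], 4.0, 1], [[-1.8, 4.8, 0], 4.0, 1], [[-2.0, 4.6, 0], 4.0, 1], [[-2.4, 4.4, 0], 4.0, 1], [[-2.8, 4.3, 0], 4.0, 1], [[-3.0, 4.1, 0], 4.0, 1], [[-3.2, 3.9, 0], 4.0, 1], [[-3.6, 3.6, 0], 4.0, 1], [[-3.7, 3.4, 0], 4.0, 1], [[-4.1, 3.1, 0], 4.0, 1], [[-4.2, 2.8, 0], 4.0, 1], [[-4.4, 2.5, 0], 4.0, 1], [[-4.5, 2.2, 0], 4.0, 1], [[-4.7, 1.8, 0], 4.0, 1], [[-4.9, 1.6, 0], 4.0, 1], [[-4.9, 1.2, 0], 4.0, 1], [[-5.0, 0.8, 0], 4.0, 1], [[-5.0, 0.5, 0], 4.0, 1], [[-5.1, 0.2, 0], 4.0, 1], [[-5.0, -0.2, 0], 4.0, 1], [[-5.1, -0.6, 0], 4.0, 1], [[-4.9, -0.9, 0], 4.0, 1], [[-4.9, -1.2, 0], 4.0, 1], [[-4.8, -1.6, 0], 4.0, 1], [[-4.7, -2.0, 0], 4.0, 1], [[-4.6, -2.2, 0], 4.0, 1], [[-4.3, -2.6, 0], 4.0, 1], [[-4.2, -2.8, 0], 4.0, 1], [[-4.0, -3.2, 0], 4.0, 1],
```

Emit:
send_rows(
  series=[
    [[0.6,4,-3],0,1],
    [[0.4,4,0],0,1],
    [[0.3,4.2,0],0,1],
    [[2.0,4.6,0],4,1],
    [[1.7,4.8,0],4,1],
    [[1.4,4.9,0],4,1],
    [[1.0,4.9,0],4,1],
    [[0,0,0],0,1],
  ],
)

```text
clock: 4.95
eef_pos: [650.1, -80.9, 162.3]
eef_rot: [3.141, -0.001, 0.098]
wrist_force: [0.9, 1.1, 0.3]
finger_gap: 0.5
finger_force: 0.0
```

```bash
python3 - <<'E'
from h import *
p=camera("top"); c=pix([[600,-20,70]],p)[0].astype(int); print(c)
a=p["color"][c[1]-75:c[1]+75,c[0]-100:c[0]+100]; cv2.imwrite("pics/t1.png",cv2.resize(a,None,fx=4,fy=4,interpolation=cv2.INTER_CUBIC))
E
```

```text
[262 192]
```

View pics/t1.png

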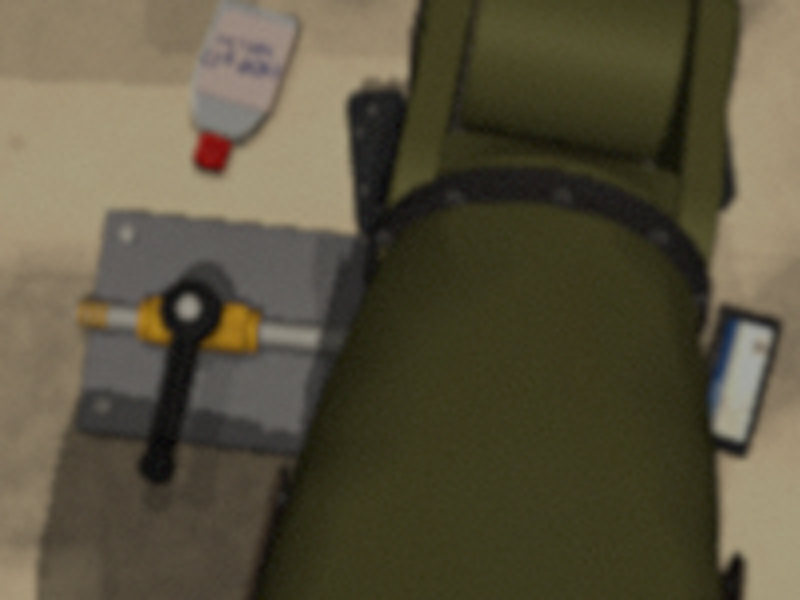

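The arm hides the selector from above. The shut-off lever (hub at 188,308) and the bystanders are undisturbed. I'll continue the arc.

Emit:
send_rows(
  series=[
    [[0.7,5.1,0],4,1],
    [[0.3,5.0,0],4,1],
    [[0,5.1,0],4,1],
    [[-0.4,5.0,0],4,1],
    [[-0.7,5.0,0],4,1],
    [[-1.1,5.0,0],4,1],
    [[-1.4,4.8,0],4,1],
    [[-1.8,4.8,0],4,1],
    [[-2.0,4.6,0],4,1],
    [[-2.4,4.4,0],4,1],
    [[0,0,0],0,1],
  ],
)

```text
clock: 6.1
eef_pos: [640.9, -32.5, 161.9]
eef_rot: [3.141, -0.0, 0.794]
wrist_force: [-0.4, 0.4, -0.3]
finger_gap: 0.2
finger_force: 0.0
```

```bash
python3 - <<'E'
from h import *
p=camera("side"); c=pix([[580,-40,70]],p)[0].astype(int); print(c,read_state()["wrist_force"])
for n in["selector_tip","selector_axis","valve_unit"]:
    for q in spot_point(n,p)[:1]: print(n,world(q["point"],p).round(1),round(q["confidence"],2))
a=p["color"][c[1]-50:c[1]+50,c[0]-65:c[0]+65]; cv2.imwrite("pics/s1.png",cv2.resize(a,None,fx=6,fy=6,interpolation=cv2.INTER_CUBIC))
E
```

```text
[271 198] [-0.55907003  0.15149818  0.59213187]
selector_tip [641.   -8.4  69.9] 0.7
selector_axis [579.1 -69.5  72.2] 0.7
valve_unit [589.1   8.9  -3.3] 0.8
```

View pics/s1.png

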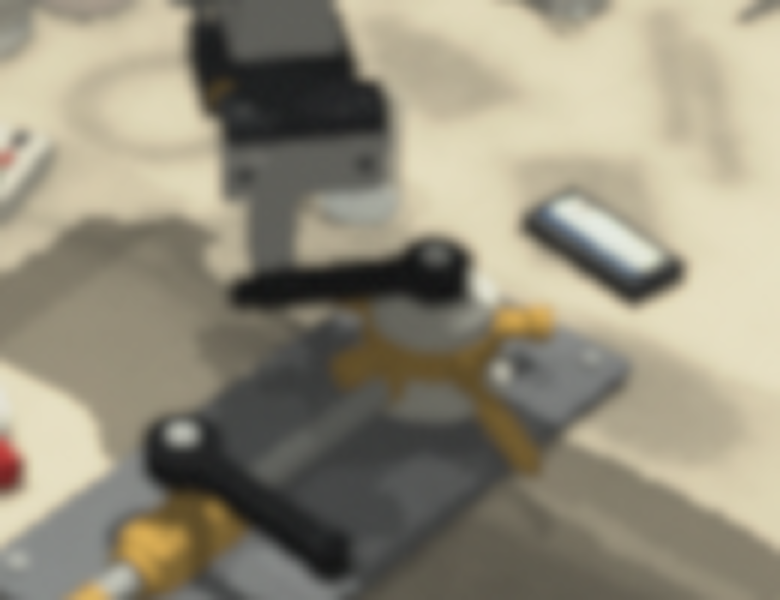

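The finger at (270,240) is behind the selector lever and pushing it, with the tip at (240,292). The measured angle is about 45°, as commanded, and the unit hasn't moved. Continuing.

Emit:
send_rows(
  series=[
    [[-2.8,4.3,0],4,1],
    [[-3.0,4.1,0],4,1],
    [[-3.2,3.9,0],4,1],
    [[-3.6,3.6,0],4,1],
    [[-3.7,3.4,0],4,1],
    [[-4.1,3.1,0],4,1],
    [[-4.2,2.8,0],4,1],
    [[-4.4,2.5,0],4,1],
    [[-4.5,2.2,0],4,1],
    [[-4.7,1.8,0],4,1],
    [[-4.9,1.6,0],4,1],
    [[0,0,0],0,1],
  ],
)

```text
clock: 7.5
eef_pos: [597.8, 0.5, 161.8]
eef_rot: [3.142, -0.0, 1.562]
wrist_force: [1.2, 0.4, 0.8]
finger_gap: 0.2
finger_force: 0.0
```

Emit:
send_rows(
  series=[
    [[-4.9,1.2,0],4,1],
    [[-5.0,0.8,0],4,1],
    [[-5.0,0.5,0],4,1],
    [[-5.1,0.2,0],4,1],
    [[-5.0,-0.2,0],4,1],
    [[-5.1,-0.6,0],4,1],
    [[-4.9,-0.9,0],4,1],
    [[-4.9,-1.2,0],4,1],
    [[-4.8,-1.6,0],4,1],
    [[-4.7,-2.0,0],4,1],
    [[0,0,0],0,1],
  ],
)

```text
clock: 8.6
eef_pos: [548.5, -3.4, 161.7]
eef_rot: [3.142, -0.0, 2.258]
wrist_force: [0.7, -0.2, -0.2]
finger_gap: 0.4
finger_force: 0.0
```

```bash
python3 - <<'E'
from h import *
p=camera("side"); s=read_state(); print(s["eef_pos"],s["eef_rot"],s["wrist_force"])
for n in["selector_tip","selector_axis","barb","valve_unit"]:
    for q in spot_point(n,p)[:1]: print(n,world(q["point"],p).round(1),round(q["confidence"],2))
print(lever("selector_tip",p))
arc([578.5,-69.6],70,19,129.5,147.5,9,s["eef_pos"][:2])
E
```

```text
[548.71004133  -3.35044888 161.74891578] [ 3.14155310e+00 -3.91097653e-05  2.25639742e+00] [ 0.19357225 -0.59248756 -0.45913334]
selector_tip [521.7  -3.   72.4] 0.56
selector_axis [580.6 -69.2  70.4] 0.7
barb [503.  -20.7  74.2] 0.53
valve_unit [588.6  11.7  -3.7] 0.62
(0.65, 123, array([537.8, -23.7]), np.float64(122.5), np.float64(-64.1), np.float64(44.7))
[[-2.4, -1.2, 0], 2.0, 1], [[-2.2, -1.2, 0], 2.0, 1], [[-2.2, -1.2, 0], 2.0, 1], [[-2.2, -1.3, 0], 2.0, 1], [[-2.1, -1.4, 0], 2.0, 1], [[-2.1, -1.5, 0], 2.0, 1], [[-2.0, -1.5, 0], 2.0, 1], [[-1.9, -1.6, 0], 2.0, 1], [[-1.9, -1.7, 0], 2.0, 1],
```

Emit:
send_rows(
  series=[
    [[-2.4,-1.2,0],2,1],
    [[-2.2,-1.2,0],2,1],
    [[-2.2,-1.2,0],2,1],
    [[-2.2,-1.3,0],2,1],
    [[-2.1,-1.4,0],2,1],
    [[-2.1,-1.5,0],2,1],
    [[-2.0,-1.5,0],2,1],
    [[-1.9,-1.6,0],2,1],
    [[0,0,0],0,1],
    [[5,7,0],0,1],
    [[5,7,0],0,1],
    [[0,0,0],0,1],
  ],
)

```text
clock: 10.1
eef_pos: [542.1, 0.9, 161.6]
eef_rot: [3.141, 0.0, 2.54]
wrist_force: [0.2, 0.2, -0.7]
finger_gap: 0.8
finger_force: 0.0
```

Emit:
send_rows(
  series=[
    [[0,0,30],0,1],
    [[0,0,30],0,1],
    [[-20,20,20],0,1],
    [[-25,30,0],0,1],
    [[-25,30,0],0,1],
    [[-20,30,0],0,1],
    [[-20,30,0],0,1],
    [[0,30,0],0,1],
    [[0,30,0],0,1],
    [[0,30,0],0,1],
    [[0,0,0],0,1],
  ],
)

```text
clock: 11.2
eef_pos: [431.1, 232.5, 241.6]
eef_rot: [3.141, -0.0, 2.542]
wrist_force: [-0.7, -0.8, -1.1]
finger_gap: 0.3
finger_force: 0.0
```

```bash
cat > look.py <<'E'
from h import *
import sys
p=camera("top"); s=read_state(); print(s["clock"],s["eef_pos"],s["eef_rot"])
for n in["selector_tip","shutoff_tip"]: print(n,lever(n,p))
for n in["selector_axis","selector_tip","barb","shutoff_axis","shutoff_tip","pipe_end"]:
    for q in spot_point(n,p)[:1]: print(n,world(q["point"],p).round(1),round(q["confidence"],2))
c=pix([[580,10,70]],p)[0].astype(int)
a=p["color"][c[1]-60:c[1]+60,c[0]-80:c[0]+80]; cv2.imwrite(sys.argv[1],cv2.resize(a,None,fx=5,fy=5,interpolation=cv2.INTER_CUBIC))
E
python3 look.py pics/t2.png
```

```text
11.25 [431.15076221 231.06142923 241.4234677 ] [-3.14122928e+00 -1.54061155e-04  2.54175457e+00]
selector_tip (0.59, 472, array([550.7, -51.2]), np.float64(145.4), np.float64(-49.7), np.float64(60.5))
shutoff_tip (0.95, 478, array([562.3,  98.9]), np.float64(170.0), np.float64(-48.3), np.float64(61.6))
selector_axis [579.5 -71.8  71.2] 0.72
barb [ 566.6 -214.3   -1.9] 0.71
shutoff_axis [595.7  96.4  69.7] 0.66
shutoff_tip [505.1 112.2  70.5] 0.88
pipe_end [602.  172.5  72.3] 0.69
```

View pics/t2.png

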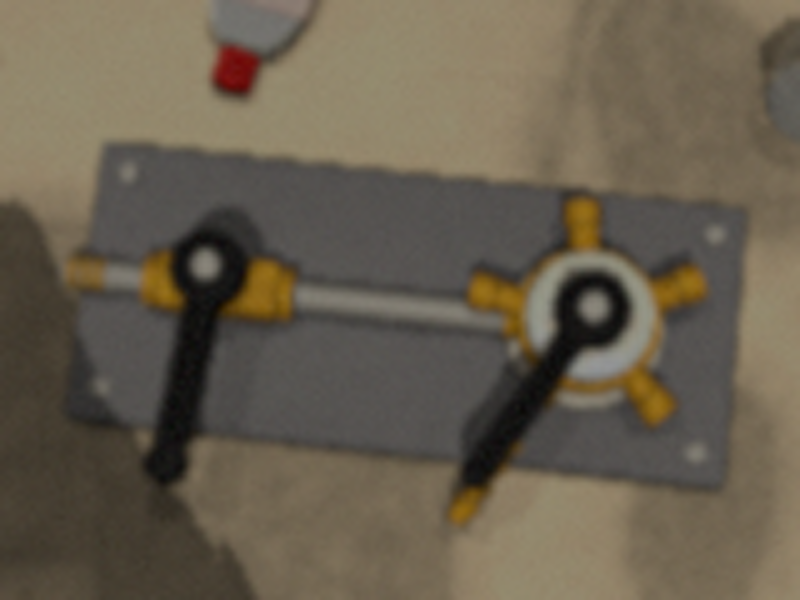

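The selector lies almost over the barb: the tip is at (470,485) and the barb end shows at (462,515). I'll measure the remaining error.

```bash
cat > m.py <<'E'
from h import *
from scipy.optimize import least_squares
p=camera("top")
ax=np.array([579.,-70.])
# ring: fit centre + phase from orange pixels on the four stubs (z 40)
P=orange(p,ax)+ax
def fit(P,first):
    x=np.array([ax[0],ax[1],first])
    for it in range(15):
        d=P-x[:2]; R=np.hypot(*d.T); A=np.degrees(np.arctan2(d[:,1],d[:,0]))
        k=np.round((A-x[2])/72); s=(R>36)&(R<100)&((R<58)|(k%5==0)); d=d[s]; k=k[s]
        def f(y):
            t=np.radians(y[2]+72*k); e=P[s]-y[:2]; return -np.sin(t)*e[:,0]+np.cos(t)*e[:,1]
        x=least_squares(f,x,loss="soft_l1",f_scale=2).x
    return x,s.sum(),np.abs(f(x)).mean()
print("ring",fit(P,147.))
# dark lever
g=p["color"].max(2)
for c,name in((ax,"sel"),(np.array([595,95.]),"shut")):
    ys,xs=np.nonzero(g<45); Q=np.array([ray((u,v),p,79)[:2] for u,v in zip(xs,ys)]); R=np.hypot(*(Q-c).T)
    L=Q[(R>25)&(R<100)]; 
    H=Q[R<20]; m=np.median(H,0) if len(H) else c
    q=cv2.fitLine(L.astype(np.float32),cv2.DIST_HUBER,0,.01,.01).ravel()
    v=L.mean(0)-c; d=q[:2]*np.sign(q[:2]@v)
    print(name,len(L),np.degrees(np.arctan2(d[1],d[0])),"perp off of line from c",np.cross(d,q[2:]-c),"hub",(H.min(0)+H.max(0))/2 if len(H) else 0)
# pipe / plate direction
r=regions_of("valve_unit",p)
hsv=cv2.cvtColor(p["color"],cv2.COLOR_BGR2HSV); ys,xs=np.nonzero((hsv[...,1]<70)&(g>95))
Q=np.array([ray((u,v),p,40)[:2] for u,v in zip(xs,ys)]); u=np.array([.1,.995]); e=Q-[587,10]
s=(abs(e@u)<35)&(abs(e@[u[1],-u[0]])<12); q=cv2.fitLine(Q[s].astype(np.float32),cv2.DIST_HUBER,0,.01,.01).ravel()
print("pipe",s.sum(),np.degrees(np.arctan2(q[1],q[0])),q)
E
python3 m.py 2>&1 | grep -v Warn
```

```text
print(name,len(L),np.degrees(np.arctan2(d[1],d[0])),"perp off of line from c",np.cross(d,q[2:]-c),"hub",(H.min(0)+H.max(0))/2 if len(H) else 0)
ring (array([578.26412931, -70.1789957 , 147.28378747]), np.int64(271), np.float64(3.8294036781934526))
sel 195 144.94201572977866 perp off of line from c 0.32392577786117727 hub [576.07257602 -69.3372516 ]
shut 263 167.38994298408952 perp off of line from c 5.171488415071508 hub [592.83209305  91.916116  ]
pipe 135 83.74202 [1.0900522e-01 9.9404120e-01 5.8313739e+02 1.1161513e+01]
```

Emit:
send_rows(
  series=[
    [[10,-33,0],2,1],
    [[10,-33,0],0,1],
    [[15,-33,0],0,1],
    [[15,-33,0],0,1],
    [[19,-33,0],0,1],
    [[20,-33,0],0,1],
    [[20,-33,0],0,1],
    [[0,0,0],0,1],
    [[0,0,0],0,1],
  ],
)

```text
clock: 12.65
eef_pos: [540.4, -1.6, 241.3]
eef_rot: [-3.141, -0.001, 2.573]
wrist_force: [-0.7, 0.4, -0.2]
finger_gap: 0.2
finger_force: 0.0
```

Emit:
send_rows(
  series=[
    [[0,2,-30],0,1],
    [[0,0,-30],0,1],
    [[0,0,-20],0,1],
    [[0,0,0],0,1],
    [[0,0,0],0,1],
  ],
)

```text
clock: 13.15
eef_pos: [540.4, 1.6, 162.4]
eef_rot: [3.141, 0.0, 2.575]
wrist_force: [0.0, 0.3, 0.2]
finger_gap: 0.7
finger_force: 0.0
```

Target is (529.7, -16.0). Push there slowly, then back off and retreat.

Emit:
send_rows(
  series=[
    [[-3,-5,0],0,1],
    [[-3,-5,0],0,1],
    [[-2,-3,0],0,1],
    [[-1.4,-2.2,0],0,1],
    [[-1.3,-2.3,0],0,1],
    [[0,0,0],0,1],
    [[0,0,0],0,1],
  ],
)

```text
clock: 13.85
eef_pos: [529.7, -16.7, 161.6]
eef_rot: [-3.141, 0.0, 2.574]
wrist_force: [-0.4, -0.5, -0.6]
finger_gap: 0.7
finger_force: 0.0
```

Emit:
send_rows(
  series=[
    [[5,8,0],0,1],
    [[5,8,0],0,1],
    [[0,0,30],0,1],
    [[0,0,30],0,1],
    [[-20,30,20],0,1],
    [[-20,40,0],0,1],
    [[-20,40,0],0,1],
    [[-20,40,0],0,1],
    [[-20,40,0],0,1],
    [[0,40,0],0,1],
    [[0,0,0],0,1],
    [[0,0,0],0,1],
  ],
)

```text
clock: 15.05
eef_pos: [439.5, 230.4, 241.5]
eef_rot: [-3.141, -0.0, 2.577]
wrist_force: [-0.0, -0.5, 0.7]
finger_gap: 0.6
finger_force: 0.0
```

```bash
python3 m.py 2>&1 | grep -v -e Warn -e print; python3 look.py pics/t3.png
```

```text
ring (array([578.6981154 , -69.78387858, 146.84230626]), np.int64(262), np.float64(3.7877507194305973))
sel 191 147.76508509179723 perp off of line from c 0.003768236045971207 hub [576.07257602 -69.3372516 ]
shut 266 167.3972532090986 perp off of line from c 5.177817462526946 hub [592.83209305  92.79299935]
pipe 138 83.665596 [1.1033101e-01 9.9389488e-01 5.8312231e+02 1.1224434e+01]
15.2 [439.96097369 228.73991665 241.55576197] [-3.14129534e+00 -5.14054697e-05  2.57354981e+00]
selector_tip (0.97, 393, array([554.8, -55.5]), np.float64(148.0), np.float64(-44.5), np.float64(63.4))
shutoff_tip (0.82, 465, array([563.7,  98.8]), np.float64(169.9), np.float64(-47.2), np.float64(62.6))
selector_axis [579.9 -70.3  70.6] 0.94
selector_tip [502.7 -19.1  68.4] 0.68
barb [502.3 -19.2  65.9] 0.68
shutoff_axis [595.3  97.4  70. ] 0.87
shutoff_tip [505.8 112.4  69. ] 0.87
pipe_end [602.2 171.6  73.3] 0.62
```

Selector is at 147.8° against the barb at about 147.1°, which is good. Now the shut-off lever.

Emit:
send_rows(
  series=[
    [[12,-22,0],3.8,1],
    [[12,-22,0],3.8,1],
    [[12,-22,0],3.8,1],
    [[12,-22,0],3.8,1],
    [[12,-22,0],3.8,1],
    [[12,-22,0],3.5,1],
    [[8,-22,0],0,1],
    [[0,0,0],0,1],
    [[0,0,-20],0,1],
    [[0,0,0],0,1],
  ],
)

```text
clock: 16.6
eef_pos: [518.8, 75.7, 219.8]
eef_rot: [-3.141, -0.003, 2.967]
wrist_force: [0.3, 0.2, 0.0]
finger_gap: 0.3
finger_force: 0.0
```

```bash
python3 - <<'E'
from h import *
s=read_state(); print(s["eef_pos"],s["eef_rot"])
t=np.radians(170); p0=np.array([595,95.])+70*np.array([np.cos(t),np.sin(t)])-19*np.array([np.sin(t),-np.cos(t)])
print(p0)
arc([595,95.],70,-19,170,86,21,p0)
E
```

```text
[518.83286255  75.74755249 219.8165749 ] [-3.14087691 -0.00330189  2.96701171]
[522.76414191  88.44402513]
[[-0.3, 5.1, 0], -4.0, 1], [[0.1, 5.0, 0], -4.0, 1], [[0.4, 5.1, 0], -4.0, 1], [[0.8, 5.0, 0], -4.0, 1], [[1.1, 4.9, 0], -4.0, 1], [[1.5, 4.8, 0], -4.0, 1], [[1.8, 4.8, 0], -4.0, 1], [[2.1, 4.6, 0], -4.0, 1], [[2.4, 4.4, 0], -4.0, 1], [[2.8, 4.3, 0], -4.0, 1], [[3.0, 4.0, 0], -4.0, 1], [[3.3, 3.9, 0], -4.0, 1], [[3.6, 3.5, 0], -4.0, 1], [[3.8, 3.4, 0], -4.0, 1], [[4.0, 3.0, 0], -4.0, 1], [[4.3, 2.8, 0], -4.0, 1], [[4.4, 2.5, 0], -4.0, 1], [[4.6, 2.1, 0], -4.0, 1], [[4.7, 1.9, 0], -4.0, 1], [[4.8, 1.5, 0], -4.0, 1], [[5.0, 1.1, 0], -4.0, 1],
```

Emit:
send_rows(
  series=[
    [[0,-1,-25],0,1],
    [[0,0,-25],0,1],
    [[0,0,-8],0,1],
    [[0,0,0],0,1],
    [[0,0,0],0,1],
  ],
)

```text
clock: 17.1
eef_pos: [520.1, 74.7, 164.9]
eef_rot: [3.141, 0.001, 2.968]
wrist_force: [-0.2, 0.2, 0.1]
finger_gap: 0.5
finger_force: 0.0
```

Emit:
send_rows(
  series=[
    [[0.9,4.5,-3],0,1],
    [[0.9,4.5,0],0,1],
    [[0.9,4.7,0],0,1],
    [[-0.3,5.1,0],-4,1],
    [[0.1,5.0,0],-4,1],
    [[0.4,5.1,0],-4,1],
    [[0.8,5.0,0],-4,1],
    [[1.1,4.9,0],-4,1],
    [[1.5,4.8,0],-4,1],
    [[1.8,4.8,0],-4,1],
    [[0,0,0],0,1],
  ],
)

```text
clock: 18.2
eef_pos: [528.1, 123.3, 160.9]
eef_rot: [3.141, 0.001, 2.478]
wrist_force: [0.1, 0.2, 0.6]
finger_gap: 0.5
finger_force: 0.2
```

```bash
python3 - <<'E'
from h import *
p=camera("side"); s=read_state(); print(s["eef_pos"],s["eef_rot"],s["wrist_force"])
for n in["shutoff_tip","shutoff_axis","valve_unit"]:
    for q in spot_point(n,p)[:1]: print(n,world(q["point"],p).round(1),round(q["confidence"],2))
E
```

```text
[527.92353707 123.12532926 160.79952015] [3.14138310e+00 1.57002210e-04 2.48037564e+00] [ 0.42057053  0.2346115  -0.10845738]
shutoff_tip [526.2 155.   69.5] 0.57
shutoff_axis [597.7  95.6  70.8] 0.9
valve_unit [587.1  11.4  -3.3] 0.92
```

Emit:
send_rows(
  series=[
    [[2.1,4.6,0],-4,1],
    [[2.4,4.4,0],-4,1],
    [[2.8,4.3,0],-4,1],
    [[3.0,4.0,0],-4,1],
    [[3.3,3.9,0],-4,1],
    [[3.6,3.5,0],-4,1],
    [[3.8,3.4,0],-4,1],
    [[4.0,3.0,0],-4,1],
    [[4.3,2.8,0],-4,1],
    [[4.4,2.5,0],-4,1],
    [[4.6,2.1,0],-4,1],
    [[0,0,0],0,1],
  ],
)

```text
clock: 19.6
eef_pos: [566.3, 161.2, 160.6]
eef_rot: [-3.141, 0.0, 1.71]
wrist_force: [-0.7, -0.8, -0.4]
finger_gap: 0.3
finger_force: 0.2
```

```bash
python3 - <<'E'
from h import *
p=camera("side"); s=read_state(); print(s["eef_pos"],s["eef_rot"],s["wrist_force"])
for n in["shutoff_tip","shutoff_axis","valve_unit"]:
    for q in spot_point(n,p)[:1]: print(n,world(q["point"],p).round(1),round(q["confidence"],2))
arc([595,95.],70,-19,98,85,6,s["eef_pos"][:2])
E
```

```text
[566.10609267 161.1541572  160.53954328] [-3.14138867e+00 -2.87200636e-05  1.71265636e+00] [-0.50272174  0.75739355  0.73553999]
shutoff_tip [586.  188.8  68.6] 0.56
shutoff_axis [597.8  96.1  70. ] 0.85
valve_unit [585.7  11.   -4.1] 0.9
[[2.9, 1.6, 0], -2.17, 1], [[2.6, 0.9, 0], -2.17, 1], [[2.6, 0.8, 0], -2.17, 1], [[2.6, 0.8, 0], -2.17, 1], [[2.7, 0.6, 0], -2.17, 1], [[2.7, 0.5, 0], -2.17, 1],
```

Emit:
send_rows(
  series=[
    [[2.9,1.6,0],-2.17,1],
    [[2.6,0.9,0],-2.17,1],
    [[2.6,0.8,0],-2.17,1],
    [[2.6,0.8,0],-2.17,1],
    [[2.7,0.6,0],-2.17,1],
    [[2.7,0.5,0],-2.17,1],
    [[0,0,0],0,1],
    [[0,0,0],0,1],
  ],
)

```text
clock: 20.6
eef_pos: [582.1, 166.4, 160.6]
eef_rot: [-3.141, 0.0, 1.485]
wrist_force: [-0.7, -1.2, 0.7]
finger_gap: 0.6
finger_force: 0.5
```

Emit:
send_rows(
  series=[
    [[-8,1,0],0,1],
    [[-8,1,0],0,1],
    [[0,0,30],0,1],
    [[0,0,30],0,1],
    [[-20,10,20],0,1],
    [[-30,25,0],0,1],
    [[-30,25,0],0,1],
    [[-30,25,0],0,1],
    [[-30,25,0],0,1],
    [[0,25,0],0,1],
    [[0,0,0],0,1],
    [[0,0,0],0,1],
  ],
)

```text
clock: 21.8
eef_pos: [425.7, 303.4, 240.6]
eef_rot: [-3.142, 0.0, 1.485]
wrist_force: [0.1, -0.1, 0.1]
finger_gap: 0.3
finger_force: 0.0
```

```bash
python3 m.py 2>&1 | grep -v -e Warn -e print; python3 look.py pics/t4.png
```

```text
ring (array([578.60227185, -69.88762831, 146.90135807]), np.int64(263), np.float64(3.8060081155302345))
sel 204 148.22864239075142 perp off of line from c -0.7733385677181559 hub [576.08856259 -69.3621294 ]
shut 198 84.35348486937188 perp off of line from c 0.9449783974189359 hub [592.88227778  95.11518013]
pipe 127 83.641335 [1.1075196e-01 9.9384809e-01 5.8311121e+02 1.1204550e+01]
21.95 [426.41245655 302.67311479 240.59158151] [-3.14147015e+00  8.02996233e-05  1.48245346e+00]
selector_tip (0.9, 484, array([551.3, -53.5]), np.float64(148.0), np.float64(-48.5), np.float64(62.3))
shutoff_tip None
selector_axis [578.6 -72.9  69.9] 0.58
selector_tip [501. -18.  72.] 0.88
barb [ 692.6 -176.6    1.3] 0.64
shutoff_axis [596.   95.6  69.8] 0.69
shutoff_tip [602.3 186.3  68. ] 0.63
pipe_end [603.9 169.7  72.9] 0.64
```

View pics/t4.png

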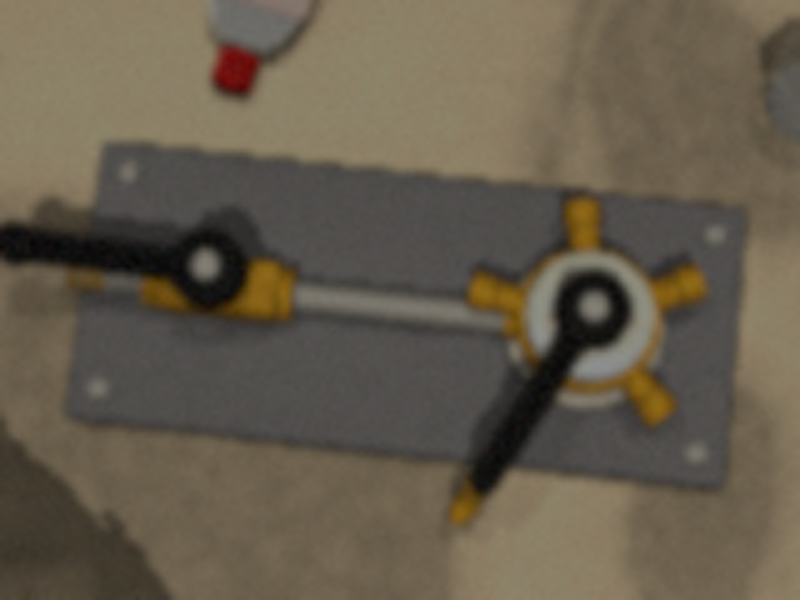

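The shut-off lever now lies along the pipe, with its hub at (207,265) and tip at (15,243); that is 84.4° against about 84° for the pipe. The selector is over the barb, with its tip at (478,487) and the barb end at (462,515), and the unit and bystanders have not moved.

```bash
python3 -c "
from cell import *
print(sign_off())"
```

```text
the job is handed in; nothing more can be done
None
```

The job is handed in: the selector points along the barbed outlet to within about 1°, and after that I swung the shut-off lever open, in line with the pipe to within about 1°. In the last picture the unit and the things around it had not visibly moved, and the run took about 22 s.

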